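# Empty the tipping pail into the tray

### The arm

A 6-joint arm with a two-finger parallel gripper is mounted at the origin on a cart in front of the work surface, level with it; the furniture and walls round the work are solid. World frame = base frame: x ahead of the robot, y to its left, z up, the work surface at z = 0. Lengths are in m, angles in rad, forces in N, time in s.
With the tool pointing down it reaches from about 0.3 to 1 m from the base axis. Payload 5.1 kg.
Tool frame: the origin (TCP) lies midway between the tips of the shut fingers; the grasp point (between the pads) lies 19 mm behind it; z points along the fingers, y is the line along which they close (so a half turn about z gives the same grasp; the last joint's range is limited). The gripper opens to 95 mm and grips with 3 to 60 N. Pads are 20 mm wide; open, the fingers measure 119 mm over their backs; the gripper's body (75 mm by 180 mm) begins 59 mm behind the grasp point.
Start: joints at [-1.208, 0.124, 1.65, -0, 1.367, -0.083], TCP at [0.28, -0.586, 0.215] pointing down, gripper open.
Joint ranges: [-2.61, 2.61], [-1.02, 2.33], [0.03, 2.71], [-1.35, 4.49], [0.32, 2.68], [-2.91, 2.91]. Speed limits (rad/s): [2.57, 2.57, 3.14, 3.14, 3.14, 3.14].

### API

Orientations are given as a unit quaternion [w, x, y, z].
In Python, from cell import r gives the robot as it stands.
- The arm moves only by the shell command python3 -m creep 'ROWS' [OPENING] [FORCE]. ROWS is JSON, one flat list of numbers, 4 for each row, row after row: the shift along the tool's x, y, z normalised to -1 to 1, where 1 is 30 cm, then the turn about the tool's z normalised to -1 to 1, where 1 is 45 degrees. A call has exactly 5 rows; each row shifts and turns the commanded pose from where the row before left it, along the tool's axes as they then stand; what a row does not reach is not made up. A row lasts 1/8 s, in which the tool goes at most 62.5 mm and 10.7 degrees, less where a joint would pass 70% of its speed; a pose out of reach is approached as far as the arm can. A call with a number of a shift or a turn outside -1 to 1 is refused whole. A call with a gripper value outside its range is refused whole. OPENING is the opening, from 0 (shut) to 1 (fully open), set as the call begins (- or left out, the last holds). The fingers move at their own pace and stop on an object; FORCE is the grip in N (left out, the last holds). Time passes only in rows, so rows that do not move let the fingers close, or fill a call up. It gives the time, the measured TCP pose, the force, the opening and the grip force at its end, in the units of the state.
- r.observe(): the state, without advancing time (a new reading comes with each control period).
- r.get_image(name): name is "scene" or "top" or "wrist"; returns a dict with "frame" (480x640x3 uint8, red, green, blue), "mtx" (3x3 intrinsics, pixels), "eye" and "rotation" of the camera in the world; the wrist camera has in their place "T_tool_cam" (4x4, takes a point from camera to tool coordinates, whose origin is the TCP and whose axes are the flange's). Camera axes: x right, y down, z forward; pixel columns grow to the right and rows downward; lengths in m; the calibration is good to about 2 mm. A picture is of the moment at which its call begins: read the wrist's pose just before it. There is no depth.
- r.hand_in(): hands the job in; it is judged then, once.
The state is a dict: "clock": time; "joints": joint angles; "joint_vel": joint speeds; "tau": joint torques, N m; "tool_pos": TCP position; "tcp_rot": TCP orientation; "ft_force": force on the tool from outside, world axes, zero at the start; "wrist_torque": the same for the moment, N m; "opening": opening from 0.0 (shut) to 1.0 (fully open); "gripper_force": force on a finger pad.
Only numpy, scipy, OpenCV 4.12 (cv2) and the standard library are available. Lean on these libraries where they do the work, as an engineer would, in place of code of your own. Each camera call takes 0.05 s, during which the arm holds its last target. There are 200 camera calls.

### The job

Push the pail's carriage along its rails until it is home against the stop beside the tray, tip the pail right over there so that all three plaster stamps drop into the tray, then stand the pail fully upright again. At the end the carriage is still home against its stop and the stamps lie in the tray. Turn the pail steadily, without flinging it round, and leave the water bowl and the pinch pot where they are.

Things in the scene. Friction and masses are not known exactly. Their poses are not given: they have to be found in the camera images.
- tipper: Fixed plywood base board, 155 x 136 x 12 mm, with two steel rails. Origin: on the table top, straight below the pail's axle when the carriage is home; +x is the direction of travel, towards the tray. The board spans x = -167 to -12 mm.
- carriage: Light wooden carriage, 134 mm wide, two leaning cheeks carry the pail's axle. It slides along the tipper's x. Origin: on the table plane straight below the axle; axes as the tipper's. It starts 80 mm before home (x = -80 mm in the tipper's frame); home is x = 0, a hard stop. About 3 N moves it, forth or back.
- pail: Steel pail, 104 mm wide, 100 high, wall 4. Origin on the axle, 115 mm above the table; axes as the carriage's when upright. Centre line at x = -25 mm, base z = -42, rim z = +58. It turns about its y: 0 upright on a rest, tipping forward (+z towards the tipper's +x, over the tray) to a hard stop at 2.45 rad. The axle is stiff (0.12 N m): the pail stays at any angle it is left.
- bar (a point): Middle of the pail's straight handle bar: round, 12 mm thick, 72 mm long, parallel to the axle, on two 10 mm stays behind the rim; in the pail's frame at x = -122, y = 0, z = +50 mm, with 41 mm free between it and the pail's wall. Pushed straight back when the pail is tipped, it drives the carriage back instead of turning the pail; lifted from beneath, it turns the pail.
- tray: Fixed open wooden tray, 220 (x) x 170 (y) x 30 mm, wall 6 mm, lying under the tipped pail. Origin: centre of its underside.
- stamp_a: White plaster stamp, 31 mm thick, 53 mm long, waisted, loose in the pail at the start. Origin: centre of its foot, +z along its length.
- stamp_b: Second stamp, as stamp_a.
- stamp_c: Third stamp, as stamp_a.
- pinch_pot: Bystander: clay cup, 72 mm wide, 64 mm high, standing beyond the tipper. Origin: centre of its underside.
- water_bowl: Bystander: glazed bowl, 133 mm wide, 48 mm high, standing at the left, beyond the tray. Origin: centre of its underside.

How it is judged:
By the outcome, as a careful person would: the job done as asked, in the order asked, and still so for the second after the job is handed in, with the robot touching nothing.
It also fails if it takes over 62 s, if anything falls off the work surface, if the arm or the gripper's body presses on something with over 40 N, if the wrist force passes 120 N, or if a joint passes its speed limit or range.

## Working session

There is one attempt and no reset: what is moved stays moved. The work goes in short steps, Python scripts to look and compute and a shell command to move; the robot and the scene stay as the last step left them, time stands still between calls to the robot, and variables do not carry over. Pictures are saved under pics/ and viewed, at most 10 in all, crops included, and the job is handed in when it is done.

```bash
ls; mkdir -p pics; python3 - <<'E'
from cell import r
import cv2
s=r.observe(); print(s)
for n in ("scene","top"):
    i=r.get_image(n); cv2.imwrite(f"pics/{n}0.png",i["frame"][:,:,::-1]); print(n,i["mtx"],i["eye"],i["rotation"])
E
```

```text
pics
{'clock': 0.0, 'joints': array([-1.20757144e+00,  1.24504545e-01,  1.65166357e+00, -2.18699941e-05,
        1.36749297e+00, -8.26356677e-02]), 'joint_vel': array([ 0.00010351,  0.00096884,  0.0017983 ,  0.00032591, -0.00128162,
       -0.00061965]), 'tau': array([ 4.32985598e-04, -4.17614257e+01, -3.59930420e+01,  7.75968027e-02,
        4.94157162e-02, -1.69798914e-04]), 'tool_pos': array([ 0.28002168, -0.58588154,  0.21339358]), 'tcp_rot': array([-1.02255664e-03,  9.75252775e-01,  2.21090379e-01, -1.55221619e-04]), 'ft_force': array([-0.42326315,  0.10675631,  0.46757999]), 'wrist_torque': array([ 0.02985374,  0.03871548, -0.04483017]), 'gripper_force': 0.0, 'opening': 1.0014690404974163}
scene [[505.75123812   0.         311.6044254 ]
 [  0.         505.75123812 249.87675104]
 [  0.           0.           1.        ]] [-0.35362426  0.68453237  0.84455449] [ 0.25017588 -0.4800347   0.74425427 -0.39123432]
top [[596.9877139    0.         308.30441095]
 [  0.         596.9877139  234.69841179]
 [  0.           0.           1.        ]] [0.45131837 0.26290079 1.61915117] [-0.02721128  0.70669259 -0.7065042   0.02639983]
```

View pics/scene0.png

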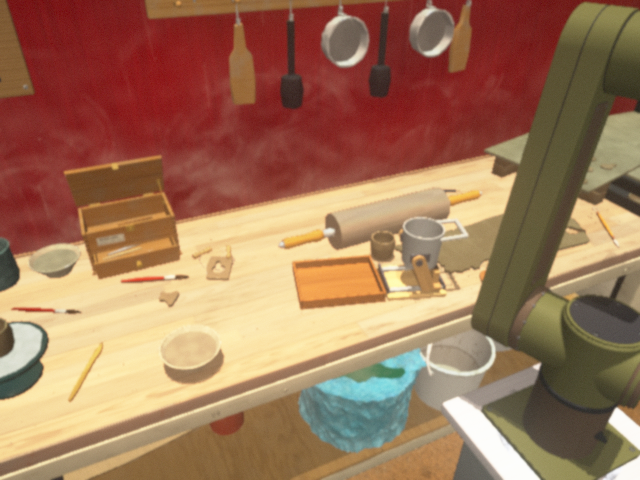

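View pics/top0.png

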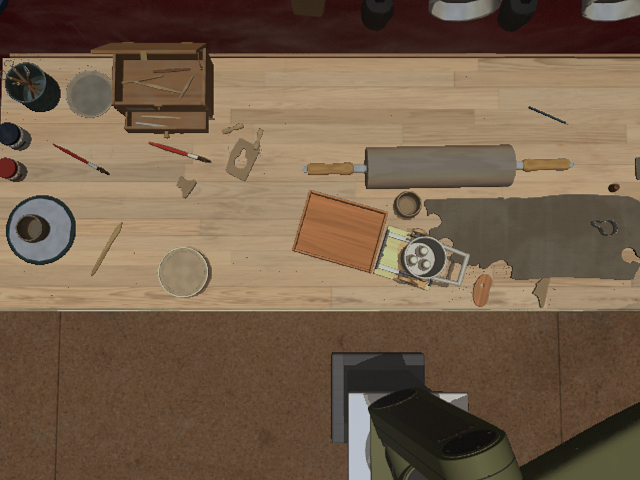

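The top view shows the tray centred near (340,231), the pail at (424,257), its bar at about (463,268) on the right and the pinch pot at (407,205). Travel is leftwards (+y). I'll zoom in.

```bash
cat > h.py <<'E'
import numpy as np, cv2
from scipy.spatial.transform import Rotation as R
def Q(q): return R.from_quat(np.r_[q[1:],q[0]])
CAM={"top":(596.9877,308.3044,234.6984,[0.45131837,0.26290079,1.61915117],[-0.02721128,0.70669259,-0.7065042,0.02639983]),
"scene":(505.7512,311.6044,249.8768,[-0.35362426,0.68453237,0.84455449],[0.25017588,-0.4800347,0.74425427,-0.39123432])}
def back(n,u,v,z):
    f,cx,cy,e,q=CAM[n]; e=np.array(e); d=Q(q).apply([(u-cx)/f,(v-cy)/f,1]); return e+d*(z-e[2])/d[2]
def proj(n,p):
    f,cx,cy,e,q=CAM[n]; c=Q(q).inv().apply(np.array(p)-e); return f*c[...,0]/c[...,2]+cx, f*c[...,1]/c[...,2]+cy
E
python3 - <<'E'
import cv2
from h import *
i=cv2.imread("pics/top0.png")[180:310,280:500]
cv2.imwrite("pics/c0.png",cv2.resize(i,None,fx=3.6,fy=3.6,interpolation=cv2.INTER_CUBIC))
print(back("top",424,257,0.173),back("top",463,268,.165))
E
```

```text
[ 0.50709155 -0.01565173  0.173     ] [ 0.4806741  -0.11162808  0.165     ]
```

View pics/c0.png

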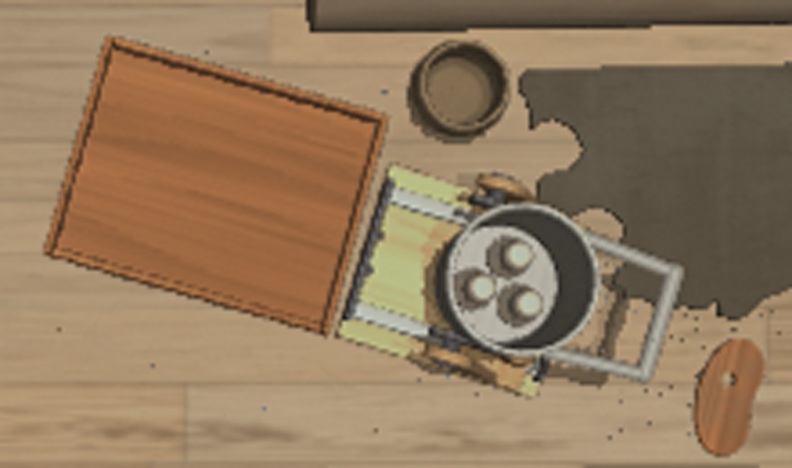

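The crop shows the tray corners at (108,37), (387,117), (330,335), (46,254), the rim centred at (522,279) and the bar from (676,268) to (645,378). The pinch pot is off the path of travel.

```bash
python3 - <<'E'
from h import *
c=lambda u,v,z: back("top",280+(u+.5)/3.6-.5,180+(v+.5)/3.6-.5,z)
T=np.array([c(*p,.03) for p in [(108,37),(387,117),(330,335),(46,254)]])
print("tray",T.mean(0),[np.linalg.norm(T[k]-T[k-1]) for k in range(4)])
d=T[0]-T[1]+T[3]-T[2]; print("yaw",np.arctan2(d[1],d[0]))
rim=c(522,279,.173); bar=c(661,323,.168)
d2=rim-bar; print("yaw2",np.arctan2(d2[1],d2[0]),np.linalg.norm(d2[:2]),rim,bar)
f=[c(390,165,.012),c(340,333,.012)]; print(f, np.linalg.norm(f[0]-f[1]))
yaw=np.arctan2(d[1],d[0]); ex=np.array([np.cos(yaw),np.sin(yaw),0])
F=(f[0]+f[1])/2
print("origin from front",F+.012*ex,"from rim",rim+ex*(.025+.08),"from bar",bar+ex*(.122+.08), "tray",T.mean(0)-F)
print("ex",ex, "pot",c(459,88,.064))
s=__import__("cell").r.observe(); print(Q(s["tcp_rot"]).as_matrix())
E
```

```text
tray [0.58171127 0.17983654 0.03      ] [np.float64(0.16836710091949708), np.float64(0.21596234975889572), np.float64(0.1675767659816675), np.float64(0.21806238289819782)]
yaw 1.2912795996571926
yaw2 1.2679001424405594 0.09869722766666164 [ 0.50675556 -0.01719391  0.173     ] [ 0.47731558 -0.11139811  0.168     ]
[array([0.59848671, 0.04946072, 0.012     ]), array([0.47258918, 0.08800428, 0.012     ])] 0.13166546333897614
origin from front [0.53884864 0.08026677 0.012     ] from rim [0.53572413 0.08373092 0.173     ] from bar [0.5330456  0.08276205 0.168     ] tray [0.04617332 0.11110403 0.018     ]
ex [0.27589116 0.96118888 0.        ] pot [0.65004986 0.00556303 0.064     ]
[[ 9.02274714e-01  4.31161092e-01 -6.72886643e-04]
 [ 4.31161587e-01 -9.02272969e-01  1.78224859e-03]
 [ 1.61308818e-04 -1.89820071e-03 -9.99998185e-01]]
```

```bash
python3 -m creep '[0.128,-0.114,-0.01,0, 0.128,-0.114,-0.01,0, 0.128,-0.114,-0.01,0, 0.128,-0.114,-0.01,0, 0.128,-0.114,-0.01,0]' 0.4 10
python3 -m creep '[0.128,-0.114,0,0, 0.128,-0.114,0,0, 0.128,-0.114,0,0, 0.128,-0.114,0,0, 0.128,-0.114,0,0]'
python3 -m creep '[0,0,0,0.186, 0,0,0,0.186, 0,0,0,0.186, 0,0,0,0.186, 0,0,0,0.186]'
cat > rel.py <<'E'
import sys
from h import *
from cell import r
s=r.observe(); M=Q(s["tcp_rot"]).as_matrix(); p=s["tool_pos"]
print("t",s["clock"],"p",p.round(4),"yaw_y",np.degrees(np.arctan2(M[1,1],M[0,1])).round(2),"F",s["ft_force"].round(1),"open",s["opening"])
if len(sys.argv)>3: print("units",(M.T@(np.array([float(a) for a in sys.argv[1:4]])-p)/.3).round(4))
E
python3 rel.py 0.479 -0.111 0.146
python3 - <<'E'
from cell import r
import cv2
s=r.observe(); i=r.get_image("wrist"); print(s["tool_pos"],s["tcp_rot"],i["mtx"],i["T_tool_cam"]); cv2.imwrite("pics/w0.png",i["frame"][:,:,::-1])
E
```

```text
clock: 0.72
tool_pos: [0.3799, -0.3476, 0.2292]
tcp_rot: [-0.0, 0.975, 0.221, -0.0]
ft_force: [0.5, -0.6, -0.1]
opening: 0.531
gripper_force: 0.0
clock: 1.35
tool_pos: [0.4794, -0.1106, 0.2293]
tcp_rot: [-0.0, 0.975, 0.221, -0.0]
ft_force: [0.5, -0.0, 0.4]
opening: 0.399
gripper_force: 0.0
clock: 1.98
tool_pos: [0.4789, -0.1122, 0.2291]
tcp_rot: [-0.0, 0.99, -0.144, -0.001]
ft_force: [-0.2, 0.5, -0.4]
opening: 0.402
gripper_force: 0.0
t 1.975 p [ 0.4789 -0.1122  0.2291] yaw_y -106.58 F [-0.2  0.5 -0.4] open 0.4015758127160369
units [-0.0005 -0.0038  0.2769]
[ 0.4788914  -0.11215937  0.22905593] [-1.06616236e-04  9.89550707e-01 -1.44184315e-01 -5.19817747e-04] [[398.63460448   0.         315.73966351]
 [  0.         398.63460448 242.28575595]
 [  0.           0.           1.        ]] [[ 2.21228866e-04 -9.67867776e-01 -2.51459577e-01  7.00680742e-02]
 [ 9.99999838e-01  8.21598607e-05  5.63545642e-04 -3.70819429e-04]
 [-5.24777783e-04 -2.51459661e-01  9.67867637e-01 -1.69747763e-01]
 [ 0.00000000e+00  0.00000000e+00  0.00000000e+00  1.00000000e+00]]
```

View pics/w0.png

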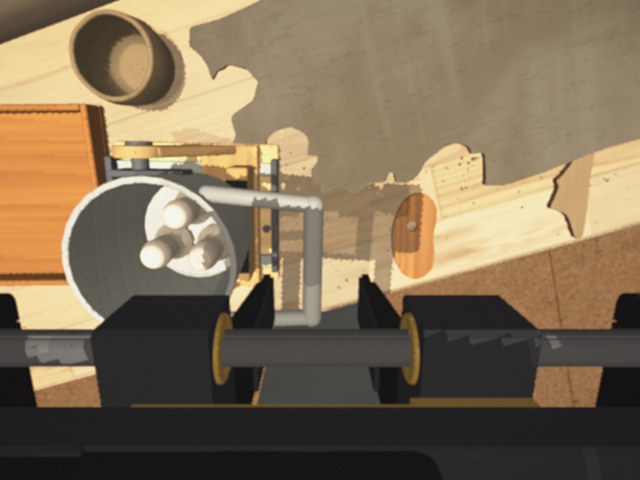

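The wrist view shows the bar upright at u≈313, from v≈203 to 320, square to the fingers. Next I'll work out the position of its middle.

```bash
python3 - <<'E'
from h import *
p=np.array([0.4788914,-0.11215937,0.22905593]); Rm=Q([-1.06616236e-04,9.89550707e-01,-1.44184315e-01,-5.19817747e-04])
T=np.array([[2.21e-4,-.967868,-.25146,.0700681],[1,8.2e-5,5.6e-4,-.00037],[-5.2e-4,-.25146,.967868,-.169748]])
for u,v in [(313,262),(313.5,205),(312,320)]:
    d=T[:,:3]@[(u-315.74)/398.63,(v-242.286)/398.63,1]; d=Rm.apply(d); o=p+Rm.apply(T[:,3]); print(o+d*(.165-o[2])/d[2])
E
```

```text
[ 0.47632487 -0.10939409  0.165     ]
[ 0.51005898 -0.1198023   0.165     ]
[ 0.43936599 -0.09766274  0.165     ]
```

```bash
python3 -m creep '[-0.011,-0.007,0.05,0, 0,0,0.06,0, 0,0,0.06,0, 0,0,0.06,0, 0,0,0.047,0]'
python3 -m creep '[0,0,0,0, 0,0,0,0, 0,0,0,0, 0,0,0,0, 0,0,0,0]' 0 10
python3 rel.py
```

```text
clock: 2.65
tool_pos: [0.4761, -0.1092, 0.1447]
tcp_rot: [-0.0, 0.99, -0.142, -0.001]
ft_force: [-0.1, 0.0, 0.4]
opening: 0.399
gripper_force: 0.0
clock: 3.28
tool_pos: [0.4773, -0.1095, 0.1475]
tcp_rot: [0.0, 0.99, -0.142, 0.001]
ft_force: [1.2, -0.2, 2.5]
opening: 0.118
gripper_force: 10.0
t 3.275 p [ 0.4773 -0.1095  0.1475] yaw_y -106.32 F [ 1.2 -0.2  2.5] open 0.11800241264416422
```

```bash
python3 -m creep '[0,-0.03,0,0, 0,-0.05,0,0, 0,-0.06,0,0, 0,-0.06,0,0, 0,-0.03,0,0]'
python3 -m creep '[0,-0.007,0,0, 0,-0.007,0,0, 0,-0.003,0,0, 0,0,0,0, 0,0,0,0]'
python3 rel.py
```

```text
clock: 3.9
tool_pos: [0.4986, -0.0425, 0.1476]
tcp_rot: [0.001, 0.99, -0.141, 0.003]
ft_force: [7.3, -4.7, 0.5]
opening: 0.121
gripper_force: 10.0
clock: 4.53
tool_pos: [0.5, -0.0381, 0.1476]
tcp_rot: [0.0, 0.99, -0.142, 0.003]
ft_force: [7.0, -3.1, 0.7]
opening: 0.12
gripper_force: 10.0
t 4.525 p [ 0.5    -0.0381  0.1476] yaw_y -106.28 F [ 7.  -3.1  0.7] open 0.12049069090607722
```

```bash
python3 -m creep '[0.004,0,0,0.03, 0,-0.007,0,0, 0,-0.007,0,0, 0,-0.005,0,0, 0,0,0,0]'
python3 rel.py
```

```text
clock: 5.15
tool_pos: [0.5016, -0.0332, 0.1475]
tcp_rot: [0.001, 0.988, -0.153, 0.002]
ft_force: [3.0, -3.9, 3.9]
opening: 0.124
gripper_force: 10.0
t 5.15 p [ 0.5016 -0.0332  0.1475] yaw_y -107.59 F [ 3.  -3.9  3.9] open 0.12427352061701569
```

```bash
python3 -m creep '[0.004,-0.005,0,0, 0,-0.005,0,0, 0,-0.005,0,0, 0,0,0,0, 0,0,0,0]'
python3 rel.py
python3 - <<'E'
from cell import r
import cv2
i=r.get_image("top")["frame"][:,:,::-1][170:310,290:500]; cv2.imwrite("pics/t1.png",cv2.resize(i,None,fx=3.6,fy=3.6,interpolation=cv2.INTER_CUBIC))
E
```

```text
clock: 5.78
tool_pos: [0.5018, -0.0332, 0.1475]
tcp_rot: [0.005, 0.988, -0.153, -0.001]
ft_force: [-5.6, -17.1, 8.2]
opening: 0.126
gripper_force: 10.0
t 5.775 p [ 0.5018 -0.0332  0.1475] yaw_y -107.58 F [ -5.6 -17.1   8.2] open 0.12553591834861422
```

View pics/t1.png

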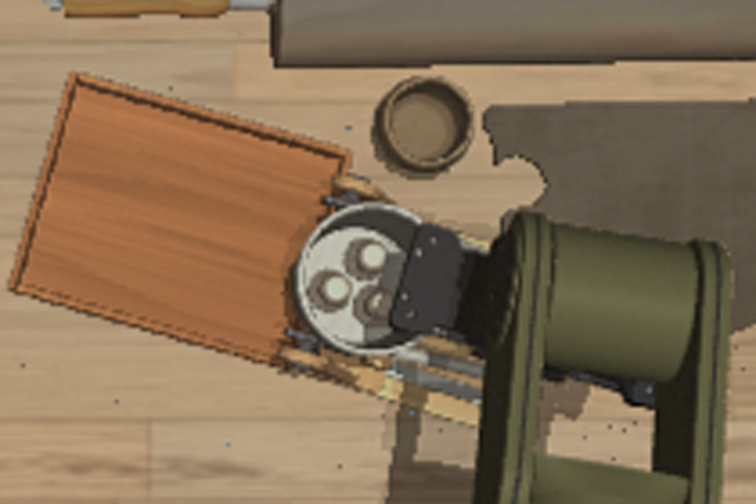

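The carriage is home: the pail's rim now overhangs the tray at crop (360,280) and the push force has risen to 17 N. Next I'll work out the arc.

```bash
python3 - <<'E'
import numpy as np
t=np.linspace(0,2.45,36); x=-122*np.cos(t)+50*np.sin(t); z=122*np.sin(t)+50*np.cos(t)
a=np.round(np.c_[0*t,-(x-x[0]),-(z-z[0]),0*t]/300,3); d=np.diff(a,axis=0)
for k in range(7): print([ [round(v,3) for v in q[1:3]] for q in d[5*k:5*k+5]])
E
```

```text
[[np.float64(-0.013), np.float64(-0.028)], [np.float64(-0.014), np.float64(-0.027)], [np.float64(-0.017), np.float64(-0.026)], [np.float64(-0.018), np.float64(-0.025)], [np.float64(-0.02), np.float64(-0.023)]]
[[np.float64(-0.021), np.float64(-0.022)], [np.float64(-0.023), np.float64(-0.021)], [np.float64(-0.025), np.float64(-0.019)], [np.float64(-0.025), np.float64(-0.017)], [np.float64(-0.027), np.float64(-0.015)]]
[[np.float64(-0.028), np.float64(-0.013)], [np.float64(-0.028), np.float64(-0.011)], [np.float64(-0.03), np.float64(-0.01)], [np.float64(-0.03), np.float64(-0.007)], [np.float64(-0.03), np.float64(-0.005)]]
[[np.float64(-0.031), np.float64(-0.003)], [np.float64(-0.03), np.float64(-0.001)], [np.float64(-0.031), np.float64(0.002)], [np.float64(-0.031), np.float64(0.003)], [np.float64(-0.03), np.float64(0.006)]]
[[np.float64(-0.03), np.float64(0.007)], [np.float64(-0.029), np.float64(0.01)], [np.float64(-0.028), np.float64(0.012)], [np.float64(-0.028), np.float64(0.014)], [np.float64(-0.026), np.float64(0.015)]]
[[np.float64(-0.025), np.float64(0.018)], [np.float64(-0.025), np.float64(0.019)], [np.float64(-0.022), np.float64(0.021)], [np.float64(-0.021), np.float64(0.022)], [np.float64(-0.02), np.float64(0.024)]]
[[np.float64(-0.018), np.float64(0.025)], [np.float64(-0.016), np.float64(0.026)], [np.float64(-0.014), np.float64(0.027)], [np.float64(-0.012), np.float64(0.029)], [np.float64(-0.01), np.float64(0.029)]]
```

```bash
python3 -m creep '[-0.002,-0.006,-0.028,0, 0,-0.014,-0.027,0, 0,-0.017,-0.026,0, 0,-0.018,-0.025,0, 0,-0.02,-0.023,0]' - 15
python3 rel.py
```

```text
clock: 6.45
tool_pos: [0.5089, -0.0109, 0.1868]
tcp_rot: [0.005, 0.988, -0.153, 0.0]
ft_force: [-2.5, -14.4, 9.4]
opening: 0.124
gripper_force: 15.0
t 6.45 p [ 0.5089 -0.0109  0.1868] yaw_y -107.62 F [ -2.5 -14.4   9.4] open 0.1240741634789258
```

```bash
python3 -m creep '[0,-0.02,-0.022,0, 0,-0.022,-0.021,0, 0,-0.023,-0.019,0, 0,-0.024,-0.017,0, 0,-0.026,-0.015,0]'
python3 -m creep '[0,-0.028,-0.013,0, 0,-0.028,-0.011,0, 0,-0.03,-0.01,0, 0,-0.03,-0.007,0, 0,-0.03,-0.005,0]'
python3 rel.py
```

```text
clock: 7.08
tool_pos: [0.52, 0.0237, 0.2158]
tcp_rot: [0.002, 0.988, -0.153, 0.001]
ft_force: [-0.1, -7.8, 8.5]
opening: 0.121
gripper_force: 15.0
clock: 7.7
tool_pos: [0.5337, 0.067, 0.2282]
tcp_rot: [0.001, 0.988, -0.153, 0.001]
ft_force: [4.6, -6.1, 2.7]
opening: 0.121
gripper_force: 15.0
t 7.7 p [0.5337 0.067  0.2282] yaw_y -107.62 F [ 4.6 -6.1  2.7] open 0.12099795210591016
```

```bash
python3 -m creep '[0.002,-0.031,-0.003,0, 0,-0.03,-0.001,0, 0,-0.031,0.002,0, 0,-0.031,0.003,0, 0,-0.03,0.006,0]'
python3 -m creep '[0,-0.03,0.007,0, 0,-0.029,0.01,0, 0,-0.028,0.012,0, 0,-0.028,0.014,0, 0,-0.026,0.015,0]'
python3 rel.py
```

```text
clock: 8.32
tool_pos: [0.5473, 0.1112, 0.2246]
tcp_rot: [0.0, 0.988, -0.153, -0.0]
ft_force: [2.2, -3.3, 0.5]
opening: 0.122
gripper_force: 15.0
clock: 8.95
tool_pos: [0.56, 0.1515, 0.2072]
tcp_rot: [0.0, 0.988, -0.153, -0.001]
ft_force: [0.6, -2.8, 1.1]
opening: 0.125
gripper_force: 15.0
t 8.95 p [0.56   0.1515 0.2072] yaw_y -107.65 F [ 0.6 -2.8  1.1] open 0.12464086404764974
```

```bash
python3 -m creep '[0,-0.026,0.017,0, 0,-0.025,0.018,0, 0,-0.022,0.02,0, 0,-0.021,0.021,0, 0,-0.02,0.023,0]'
python3 -m creep '[0,-0.018,0.025,0, 0,-0.016,0.026,0, 0,-0.014,0.027,0, 0,-0.012,0.027,0, 0,-0.005,0.01,0]'
python3 rel.py
python3 - <<'E'
from cell import r
import cv2
i=r.get_image("scene")["frame"][:,:,::-1][190:330,260:500]; cv2.imwrite("pics/s1.png",cv2.resize(i,None,fx=3.3,fy=3.3,interpolation=cv2.INTER_CUBIC))
E
```

```text
clock: 9.57
tool_pos: [0.5704, 0.1838, 0.1774]
tcp_rot: [0.0, 0.988, -0.154, -0.0]
ft_force: [-0.3, -2.5, 0.4]
opening: 0.124
gripper_force: 15.0
clock: 10.2
tool_pos: [0.5764, 0.2019, 0.1427]
tcp_rot: [0.0, 0.988, -0.153, -0.0]
ft_force: [-0.1, -2.7, 0.3]
opening: 0.121
gripper_force: 15.0
t 10.2 p [0.5764 0.2019 0.1427] yaw_y -107.65 F [-0.1 -2.7  0.3] open 0.12064874070084457
```

View pics/s1.png

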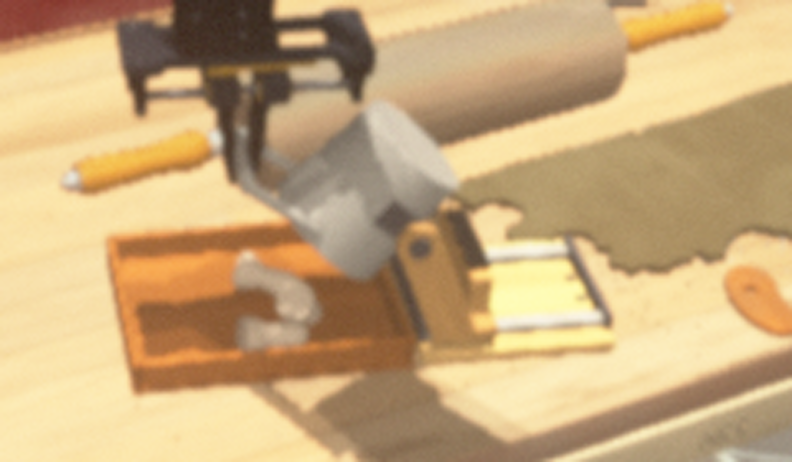

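The stamps are lying in the tray at crop (270,300), and the carriage is still at the front. I'll nudge the pail to its stop and hold it there a moment.

```bash
python3 -m creep '[0,-0.005,0.012,0, 0,-0.003,0.01,0, 0,0,0,0, 0,0,0,0, 0,0,0,0]'
python3 -m creep '[0,0,0,0, 0,0,0,0, 0,0,0,0, 0,0,0,0, 0,0,0,0]'
python3 rel.py
```

```text
clock: 10.88
tool_pos: [0.5769, 0.2031, 0.1391]
tcp_rot: [0.001, 0.988, -0.154, -0.0]
ft_force: [-7.6, -7.5, 10.0]
opening: 0.119
gripper_force: 15.0
clock: 11.5
tool_pos: [0.5769, 0.2031, 0.1391]
tcp_rot: [0.001, 0.988, -0.154, -0.0]
ft_force: [-7.2, -7.4, 9.9]
opening: 0.121
gripper_force: 15.0
t 11.5 p [0.5769 0.2031 0.1391] yaw_y -107.67 F [-7.2 -7.4  9.9] open 0.12111010579645808
```

```bash
python3 -m creep '[0,0.008,-0.036,0, 0,0.012,-0.029,0, 0,0.014,-0.027,0, 0,0.016,-0.026,0, 0,0.018,-0.025,0]'
python3 rel.py
```

```text
clock: 12.12
tool_pos: [0.5706, 0.1844, 0.1796]
tcp_rot: [0.0, 0.988, -0.154, -0.001]
ft_force: [-0.9, -3.5, -6.0]
opening: 0.112
gripper_force: 15.0
t 12.125 p [0.5706 0.1844 0.1796] yaw_y -107.66 F [-0.9 -3.5 -6. ] open 0.11237564551035943
```

```bash
python3 -m creep '[0,0.02,-0.022,0, 0,0.021,-0.022,0, 0,0.022,-0.021,0, 0,0.025,-0.019,0, 0,0.025,-0.018,0]'
python3 -m creep '[0,0.026,-0.015,0, 0,0.028,-0.014,0, 0,0.028,-0.012,0, 0,0.029,-0.01,0, 0,0.03,-0.007,0]'
python3 rel.py
```

```text
clock: 12.75
tool_pos: [0.5608, 0.1531, 0.212]
tcp_rot: [-0.001, 0.988, -0.153, 0.0]
ft_force: [-2.5, 2.9, -1.0]
opening: 0.122
gripper_force: 15.0
clock: 13.38
tool_pos: [0.5476, 0.1117, 0.2282]
tcp_rot: [-0.0, 0.988, -0.153, -0.0]
ft_force: [-2.9, 4.2, 2.1]
opening: 0.121
gripper_force: 15.0
t 13.375 p [0.5476 0.1117 0.2282] yaw_y -107.66 F [-2.9  4.2  2.1] open 0.12115532509929973
```

```bash
python3 -m creep '[0,0,0,0, 0,0.028,-0.006,0, 0,0.03,-0.003,0, 0,0.031,-0.002,0, 0,0.03,0.001,0]' - 6
python3 rel.py
python3 - <<'E'
from cell import r
import cv2
i=r.get_image("scene")["frame"][:,:,::-1][190:330,260:500]; cv2.imwrite("pics/s2.png",cv2.resize(i,None,fx=3.3,fy=3.3,interpolation=cv2.INTER_CUBIC))
E
```

```text
clock: 14.0
tool_pos: [0.5378, 0.078, 0.233]
tcp_rot: [-0.001, 0.988, -0.153, 0.002]
ft_force: [-3.3, 3.6, 8.7]
opening: 0.123
gripper_force: 6.0
t 14.0 p [0.5378 0.078  0.233 ] yaw_y -107.65 F [-3.3  3.6  8.7] open 0.12257453426487627
```

View pics/s2.png

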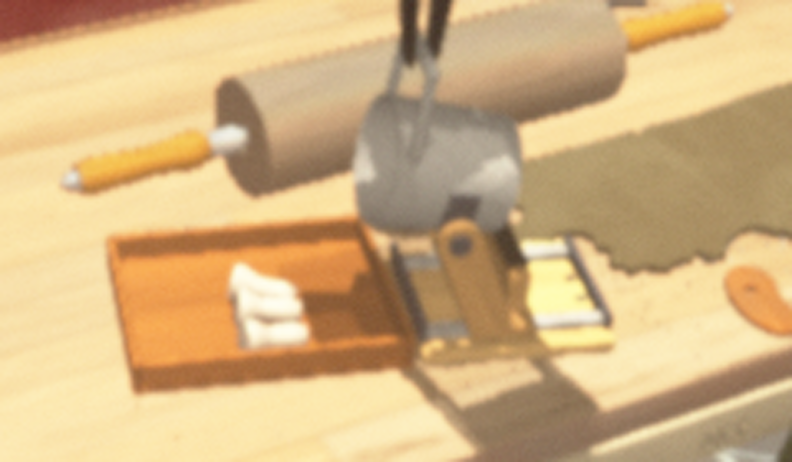

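The three stamps lie in the tray at crop (270,305), but the axle has moved from crop (420,248) to (460,245): the pull over the top dragged the carriage back. I'll measure by how much, then ease the vertical stress.

```bash
python3 - <<'E'
from h import *
c=lambda u,v: back("scene",260+u/3.3,190+v/3.3,.115)
a,b=c(420,248),c(460,245); ex=np.array([np.cos(np.radians(72.4)),np.sin(np.radians(72.4)),0]); print(a,b,(b-a)@ex)
bar=np.array([.5018,-.0332,0]); p=np.array([.5378,.078,0]); print("bar x in home frame",-.122+(p-bar)@ex)
E
```

```text
[0.47107413 0.10472512 0.115     ] [0.46215663 0.07577485 0.115     ] -0.030291511373340612
bar x in home frame -0.005119881674408314
```

```bash
python3 -m creep '[0,0,0,0, 0,0,0,0, 0,0,0.01,0, 0,0.01,0.01,0, 0,0.015,0,0]' 0.28
python3 rel.py
python3 -m creep '[0,0.02,0,0, 0,0.025,0,0, 0,0.025,0,0, 0,0.025,0,0, 0,0.025,0,0]'
python3 rel.py
```

```text
clock: 14.68
tool_pos: [0.5344, 0.0709, 0.2241]
tcp_rot: [0.0, 0.988, -0.153, -0.001]
ft_force: [0.2, 0.1, -0.4]
opening: 0.279
gripper_force: 0.0
t 14.675 p [0.5344 0.0709 0.2241] yaw_y -107.64 F [ 0.2  0.1 -0.4] open 0.2785564644862543
clock: 15.3
tool_pos: [0.5237, 0.0362, 0.2249]
tcp_rot: [0.0, 0.988, -0.154, 0.0]
ft_force: [0.9, -0.1, -0.3]
opening: 0.284
gripper_force: 0.3
t 15.3 p [0.5237 0.0362 0.2249] yaw_y -107.67 F [ 0.9 -0.1 -0.3] open 0.28448416162639917
```

```bash
python3 -m creep '[0,0.025,0.002,0, 0,0.025,0.005,0, 0,0.025,0.007,0, 0,0.025,0.01,0, 0,0.025,0.012,0]'
python3 rel.py
python3 - <<'E'
from cell import r
import cv2
i=r.get_image("scene")["frame"][:,:,::-1][190:330,260:500]; cv2.imwrite("pics/s3.png",cv2.resize(i,None,fx=3.3,fy=3.3,interpolation=cv2.INTER_CUBIC))
E
```

```text
clock: 15.92
tool_pos: [0.5123, 0.0006, 0.2137]
tcp_rot: [0.0, 0.988, -0.153, -0.0]
ft_force: [0.2, 1.1, -0.8]
opening: 0.283
gripper_force: 0.2
t 15.925 p [0.5123 0.0006 0.2137] yaw_y -107.65 F [ 0.2  1.1 -0.8] open 0.2830310235745332
```

View pics/s3.png

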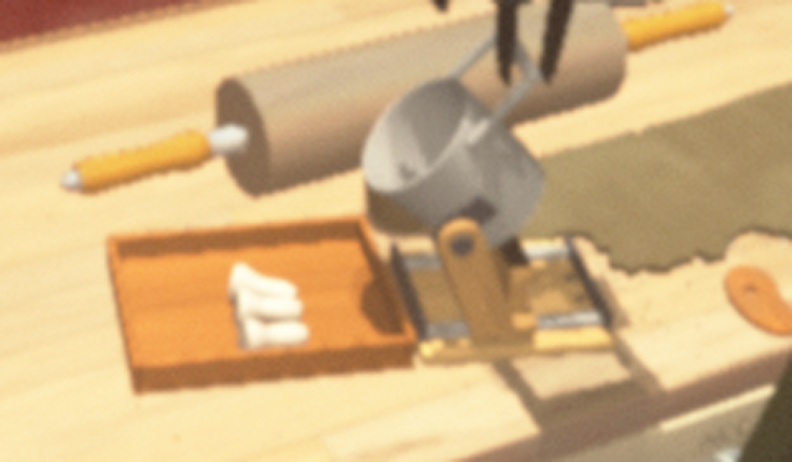

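The carriage did not move this time (axle still at crop (462,245)). I'll re-centre, grip lightly and follow the arc down.

```bash
python3 -m creep '[0,-0.024,-0.016,0, 0,0,0,0, 0,0,0,0, 0,0,0,0, 0,0,0,0]' 0 8
python3 rel.py
python3 -m creep '[0,0.026,0.016,0, 0,0.027,0.017,0, 0,0.025,0.018,0, 0,0.025,0.019,0, 0,0.022,0.021,0]'
python3 rel.py
```

```text
clock: 16.6
tool_pos: [0.5151, 0.0078, 0.2197]
tcp_rot: [0.0, 0.988, -0.153, 0.001]
ft_force: [-1.1, -2.0, 7.0]
opening: 0.124
gripper_force: 8.0
t 16.6 p [0.5151 0.0078 0.2197] yaw_y -107.66 F [-1.1 -2.   7. ] open 0.12425963940548315
clock: 17.23
tool_pos: [0.5035, -0.0285, 0.1914]
tcp_rot: [0.0, 0.988, -0.154, 0.001]
ft_force: [0.2, -3.0, 3.4]
opening: 0.125
gripper_force: 8.0
t 17.225 p [ 0.5035 -0.0285  0.1914] yaw_y -107.67 F [ 0.2 -3.   3.4] open 0.12462259700056547
```

```bash
python3 -m creep '[0,0.021,0.022,0, 0,0.02,0.023,0, 0,0.018,0.025,0, 0,0.016,0.026,0, 0,0.013,0.027,0]'
python3 -m creep '[0,0.008,0.015,0, 0,0.002,0.008,0, 0,0,0.003,0, 0,0,0,0, 0,0,0,0]'
python3 rel.py
```

```text
clock: 17.85
tool_pos: [0.4954, -0.0534, 0.1541]
tcp_rot: [0.0, 0.988, -0.154, 0.0]
ft_force: [2.3, -3.0, 0.7]
opening: 0.124
gripper_force: 8.0
clock: 18.48
tool_pos: [0.4946, -0.056, 0.1464]
tcp_rot: [0.0, 0.988, -0.153, 0.0]
ft_force: [3.8, -3.2, 0.3]
opening: 0.118
gripper_force: 8.0
t 18.475 p [ 0.4946 -0.056   0.1464] yaw_y -107.65 F [ 3.8 -3.2  0.3] open 0.11812642857191376
```

```bash
python3 -m creep '[0.002,0,0.008,0, 0,0,0.008,0, 0,0,0.008,0, 0,0,0,0, 0,0,0,0]' - 15
python3 rel.py
```

```text
clock: 19.1
tool_pos: [0.4949, -0.0558, 0.1419]
tcp_rot: [-0.0, 0.988, -0.153, -0.0]
ft_force: [-4.7, -1.8, 13.4]
opening: 0.123
gripper_force: 15.0
t 19.1 p [ 0.4949 -0.0558  0.1419] yaw_y -107.65 F [-4.7 -1.8 13.4] open 0.12330879515655789
```

The pail is on its rest: 13 N upward at the bar. Now I'll push it home again.

```bash
python3 -m creep '[0.001,-0.01,-0.004,0, 0,-0.02,0,0, 0,-0.02,0,0, 0,-0.02,0,0, 0,-0.01,0,0]'
python3 -m creep '[0,-0.005,0,0, 0,-0.004,0,0, 0,-0.003,0,0, 0,0,0,0, 0,0,0,0]'
python3 rel.py
```

```text
clock: 19.73
tool_pos: [0.5021, -0.0333, 0.142]
tcp_rot: [0.001, 0.988, -0.153, -0.001]
ft_force: [-5.8, -9.4, 11.0]
opening: 0.122
gripper_force: 15.0
clock: 20.35
tool_pos: [0.502, -0.0334, 0.1419]
tcp_rot: [0.004, 0.988, -0.153, -0.002]
ft_force: [-7.7, -15.2, 10.5]
opening: 0.12
gripper_force: 15.0
t 20.35 p [ 0.502  -0.0334  0.1419] yaw_y -107.63 F [ -7.7 -15.2  10.5] open 0.12041503987217167
```

```bash
python3 -m creep '[0,0,0,0, 0,0,0,0, 0,0,0,0, 0,0.01,0,0, 0,0,0,0]' 0.35
python3 rel.py
python3 -m creep '[0,0,-0.04,0, 0,0,-0.06,0, 0,0,-0.08,0, 0,0,-0.1,0, 0,0,-0.1,0]'
python3 -m creep '[0,0.1,-0.1,0, 0,0.15,0,0, 0,0.15,0,0, 0,0.15,0,0, 0,0.15,0,0]'
python3 rel.py
python3 - <<'E'
from cell import r
import cv2
a=r.get_image("scene")["frame"][:,:,::-1][190:330,260:500]; b=r.get_image("top")["frame"][:,:,::-1][170:310,270:510]
cv2.imwrite("pics/f.png",cv2.resize(cv2.vconcat([a,b]),None,fx=2.14,fy=2.14,interpolation=cv2.INTER_CUBIC))
E
```

```text
clock: 20.98
tool_pos: [0.5025, -0.0326, 0.1405]
tcp_rot: [-0.0, 0.988, -0.153, -0.0]
ft_force: [0.5, 0.7, 0.1]
opening: 0.351
gripper_force: 0.0
t 20.975 p [ 0.5025 -0.0326  0.1405] yaw_y -107.66 F [0.5 0.7 0.1] open 0.3508155260572237
clock: 21.6
tool_pos: [0.503, -0.0327, 0.2577]
tcp_rot: [-0.0, 0.988, -0.153, 0.001]
ft_force: [-0.1, 0.2, 0.3]
opening: 0.349
gripper_force: 0.0
clock: 22.22
tool_pos: [0.4387, -0.2342, 0.287]
tcp_rot: [0.001, 0.988, -0.153, 0.001]
ft_force: [0.9, -0.2, 0.3]
opening: 0.345
gripper_force: 0.0
t 22.225 p [ 0.4387 -0.2342  0.287 ] yaw_y -107.65 F [ 0.9 -0.2  0.3] open 0.3452180420750155
```

View pics/f.png

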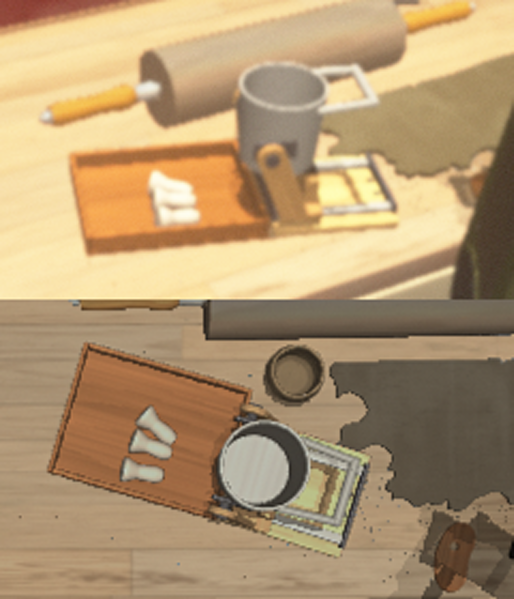

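The pail is upright and empty, with the carriage home: the axle is at the same pixel as when it was tipped, and the home reading matches to within 0.5 mm. All three stamps lie in the tray, and the pinch pot is where it was.

```bash
python3 -c "
from cell import r
print(r.hand_in())"
```

```text
the job is handed in; nothing more can be done
None
```

I handed the job in at about 22 s: the pail is upright and empty, the carriage is home against its stop, all three stamps are in the tray, and the robot never went near the bowl or the pot; while I was righting the pail the carriage slid back about 30 mm, and I pushed it home again before letting go.

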